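# Lock a boring spindle and take off its bayonet cap

### The arm

A 6-joint arm with a two-finger parallel gripper is mounted at the origin on a cart in front of the work surface, level with it; the furniture and walls round the work are solid. World frame = base frame: x ahead of the robot, y to its left, z up, the work surface at z = 0. Lengths are in m, angles in degrees, forces in N, time in s.
With the tool pointing down it reaches from about 0.4 to 0.825 m from the base axis. Payload 7 kg.
Tool frame: the origin (TCP) lies midway between the tips of the shut fingers; the grasp point (between the pads) lies 19 mm behind it; z points along the fingers, y is the line along which they close (so a half turn about z gives the same grasp; the last joint's range is limited). The gripper opens to 88 mm and grips with 3 to 60 N. Pads are 19 mm wide; open, the fingers measure 130 mm over their backs; the gripper's body (78 mm by 193 mm) begins 47 mm behind the grasp point.
Start: joints at [-51.159, 20.546, 0.682, 0, -70.136, -16.507], TCP at [0.256, -0.624, 0.227] pointing down, gripper open.
Joint ranges: [-176.03, 176.03], [-82.01, 121.73], [-58.28, 71.71], [-173.87, 95.51], [-174.79, -0.11], [-173.66, 173.66]. Speed limits (degrees/s): [136.94, 136.94, 172.46, 180, 180, 180].

### API

Orientations are given as [roll, pitch, yaw] about the fixed x, y, z axes, in that order (R = Rz(yaw) Ry(pitch) Rx(roll)).
In Python, from plant import ctrl gives the robot as it stands. The module is installed in compiled form; this text tells all that it offers.
- The arm moves only by the tool send_rows, never from a script. Its argument "plan" is a list that holds one entry, the list of rows, each a list of 6 numbers: the shift along the tool's x, y, z in fractions of the full range, 1 being 40 cm, then the turn, a rotation vector about the tool's x, y, z in shares of 180 degrees (1.0 is 180 degrees). A call has 1 to 8 rows; each row is the pose to reach, as a shift and turn from the pose commanded when the call began, along the tool's axes at that moment; what a row does not reach only later rows make up. A row lasts 1/12 s, in which the tool goes at most 41.7 mm and 7.16 degrees, less where a joint would pass 70% of its speed; a pose out of reach is approached as far as the arm can. A shift or turn number past 1, either way, is cut back to 1. A call with a gripper value outside its range is refused whole. "fingers" is the opening, from 0 (shut) to 1 (fully open), set as the call begins (left out, the last holds). The fingers move at their own pace and stop on an object; the grip force is fixed at half the most. Time passes only in rows, so rows that repeat a pose let the fingers close. It gives the time, the measured TCP pose, the force, the opening and the grip force at its end, in the units of the state.
- ctrl.get_obs(): the state, without advancing time (a new reading comes with each control period).
- ctrl.snapshot(name): name is "side" or "top"; returns a dict with "img" (400x640x3 uint8, red, green, blue), "K" (3x3 intrinsics, pixels), "pose" (4x4, takes a point from camera to world coordinates). Camera axes: x right, y down, z forward; pixel columns grow to the right and rows downward; lengths in m; the calibration is good to about 2 mm. A picture is of the moment at which its call begins. There is no depth.
- ctrl.close_job(): hands the job in; it is judged then, once.
The state is a dict: "clock": time; "joint_pos": joint angles; "qvel": joint speeds; "tau": joint torques, N m; "tool_pos": TCP position; "orientation": TCP orientation; "force": force on the tool from outside, world axes, zero at the start; "moment": the same for the moment, N m; "opening": finger opening in m; "gripper_force": force on a finger pad.
Only numpy, scipy, OpenCV 4.12 (cv2) and the standard library are available. Lean on these libraries where they do the work, as an engineer would, in place of code of your own. Each camera call takes 0.05 s, during which the arm holds its last target. There are 200 camera calls.

### The job

The left spindle of the twin boring head (left as you stand at the robot) needs its cap off so that a new drill can go in. Slide the flat lock key, fork first, into the slot under the left spindle until the shoulder of its grip meets the housing and leave it there so the spindle cannot turn; then find out which way that bayonet cap loosens (the two spindles run opposite ways and the caps carry no mark, so try both ways), turn it free and lift it off. Finish with the cap held in the gripper well clear above its spindle, with the key still home and the other cap and the things lying about left as they were.

Things in the scene. Friction and masses are not known exactly. Their poses are not given: they have to be found in the camera images.
- boring_head: Fixed grey twin boring head, spindles up. Origin: on the table, midway between the spindle axes (x 0, y +-55 mm; left is +y); +x into the housing, within 0.2 rad of the robot's x. Steel base plate 12 mm thick, x -125 to 60, y +-125 mm. Housing on it: front face x = -40, back 50, y +-105, top z = 52 mm, bosses to 58; drive stub at the back to x = 80.
- left_slot (a point): Middle of the mouth of the level slot under the left spindle, on its floor (= base plate top, z = 12 mm), in the housing's front face; axes as the head. Slot 44 mm wide, 9 mm high, 60 mm deep along +x, mouth edges rounded. 40 mm in, the spindle carries a collar with two flats, 15.5 mm apart and 24 mm long, within 3 degrees of lying along x, for the fork to straddle.
- left_nose (a point): Centre of the left spindle's nose end, 88 mm above the table, inside the seated cap; axes as the head. Unlocked, the spindle turns freely along with its cap; with the key home it has only about 12 degrees of play either way.
- lock_key: Loose flat lock key, about 0.2 kg, flat on the table, fork away from the robot. Origin: underside, below the grip's middle; x to the fork, z up. Steel blade 5 mm thick, 40 wide, x -35 to 99 mm. Black grip on the blade, 24 mm wide (y), x -35 to 45, z 5 to 29 mm, front shoulder 34 mm wide. Home: origin 45 mm in front of (-x) the slot mouth, on the plate, x along the slot, shoulder on the housing.
- key_fork (a point): Front end of the key's fork, on its centre line, underside of the blade, 99 mm from the key's origin. The fork is open to the front, 18 mm wide, 28 mm deep, between two round-ended prongs 11 mm wide.
- key_grip (a point): Middle of the key's black grip, 17 mm above the blade's underside. Take the 24 mm width here from above, fingertips just above the 40 mm wide blade.
- cap_left: Dark knurled round cap on the left spindle, 44 mm diameter, 34 high, 0.12 kg. Origin: centre of the open underside, 63 mm above the table when seated; top at 97. Quarter-turn bayonet with a light spring (4 N). One way: firm stop after 10 degrees (up to 40 with the spindle's play). Other way: easy (under 0.15 N m), and 70 to 110 degrees from the start it lifts straight off. The way varies, unseen.
- cap_right: The same cap on the right spindle (its bayonet has the other hand). To be left alone.
- drill_bit: Bystander: dowel drill, 104 mm long, 10 mm thick, lying on the base plate in front of the right slot; origin at its middle, underside. Leave it.
- collet: Bystander: loose dark collet nut, 35 mm diameter, 18 mm high, on the right. Origin at its middle, underside. Leave it.
- allen_key: Bystander: hex key, 115 x 34 x 7 mm, lying in front of the machine vice (fixed, 113 mm high, between key and boring head). Leave it.
- felt_pen: Bystander: marker, 123 mm long, 18 mm thick, lying near the table's front edge, right. Leave it.
- rule_tape: Bystander: tape measure, 72 x 86 x 34 mm, behind the boring head. Leave it.
Not all that is in view belongs to the job. What is shaped like the cap_left but green, orange or pink is not meant.

How it is judged (in metres and radians):
On the way, in this order (a step that is already met when the one before it is completed fails the run):
1. the lock key is home in the slot under the left spindle, with the cap still on (z of cap_left in the frame of boring_head below 0.068 m and x of key_fork in the frame of boring_head above 0.008 m and y of key_fork in the frame of boring_head between 0.048 and 0.062 m and z of each of key_fork, lock_key in the frame of boring_head below 0.018 m and angle between the x axis of lock_key and the x axis of boring_head, either way round below 0.2 rad), for 0.2 s.
2. the left cap is off its spindle, in the fingers (z of cap_left in the frame of boring_head above 0.095 m and contact force between the fingers and cap_left above 1 N), for 0.2 s.
At the end, for the whole second after the job is handed in: Left cap held still in the fingers, at least 40 mm above its seat, within 0.2 m of the head's middle, touching nothing else; key let go, home in the left slot (shoulder within 6 mm of the housing, lying flat); right cap moved less than 6 mm (z of cap_left in the frame of boring_head above 0.103 m and contact force between the fingers and cap_left above 1 N and contact force between cap_left and boring_head below 0.1 N and contact force between each of cap_left, the fingers and lock_key below 0.1 N and linear speed of cap_left below 0.03 m/s and horizontal distance between cap_left and boring_head below 0.2 m and distance of cap_right from where it was at the start of the episode below 0.006 m and x of key_fork in the frame of boring_head above 0.008 m and y of key_fork in the frame of boring_head between 0.048 and 0.062 m and z of each of key_fork, lock_key in the frame of boring_head below 0.018 m and angle between the x axis of lock_key and the x axis of boring_head, either way round below 0.2 rad); the arm keeps its last pose, push and grip.
It fails at once if the right cap is disturbed (distance of cap_right from where it was at the start of the episode above 0.008 m).
It fails at once if a bystander is knocked about (moved more than 25 mm) (distance of any of drill_bit, collet, allen_key, felt_pen, rule_tape from where it was at the start of the episode above 0.025 m).
It also fails if it takes over 54 s, if anything falls off the work surface, if the arm or the gripper's body presses on something with over 40 N, if the wrist force passes 120 N, or if a joint passes its speed limit or range.

## Working session

There is one attempt and no reset: what is moved stays moved. The work goes in short steps, Python scripts to look and compute and a tool call to move; the robot and the scene stay as the last step left them, time stands still between calls to the robot, and variables do not carry over. Pictures are saved under pics/ and viewed, at most 10 in all, crops included, and the job is handed in when it is done.

Besides the shell and the picture viewer there is one more tool, called after ">>>" as name(argument=value, ...), one argument or row to a line, values as JSON. send_rows: Moves the arm, as the interface text tells. Its arguments: {"type":"object","properties":{"plan":{"type":"array","items":{"type":"array","items":{"type":"array","items":{"type":"number"}}}},"fingers":{"type":"number"}},"required":["plan"]}

```bash
mkdir -p pics && python3 - <<'E'
from plant import ctrl
import cv2,pickle
o=ctrl.get_obs();print(o)
for n in("side","top"):
    s=ctrl.snapshot(n);cv2.imwrite(f"pics/{n}0.png",s["img"][:,:,::-1]);pickle.dump(s,open(n+"0.pkl","wb"));print(n,s["K"].tolist(),s["pose"].round(4).tolist())
E
```

```text
{'clock': 0.0, 'joint_pos': array([-5.11612246e+01,  2.05908606e+01,  6.34666608e-01, -2.07646008e-02,
       -7.01343741e+01, -1.65088049e+01]), 'qvel': array([0.12396757, 0.06401218, 0.02957733, 0.0039273 , 0.0476772 ,
       0.04831318]), 'tau': array([-1.58138726e-03, -5.82721639e+01,  2.93051165e+01,  6.99701965e+00,
        6.65083411e-03, -1.55496036e-04]), 'tool_pos': array([ 0.25628258, -0.62394156,  0.22563391]), 'orientation': array([ 1.79907618e+02, -7.02322234e-03, -1.57677095e+02]), 'force': array([-0.18741433, -0.21169345,  1.24021359]), 'moment': array([0.00264215, 0.00287475, 0.08833892]), 'gripper_force': 0.0, 'opening': 0.0875518003563551}
side [[460.372791783659, 0.0, 316.20419678916005], [0.0, 460.372791783659, 205.0329114419264], [0.0, 0.0, 1.0]] [[0.9794, -0.1164, 0.165, 0.2867], [-0.2014, -0.6222, 0.7565, -1.1624], [0.0146, -0.7741, -0.6329, 1.0517], [0.0, 0.0, 0.0, 1.0]]
top [[405.80135358124505, 0.0, 317.87858758186536], [0.0, 405.80135358124505, 195.7309366710827], [0.0, 0.0, 1.0]] [[-0.005, -0.9823, 0.1871, 0.353], [-0.9996, 0.0104, 0.0277, -0.0311], [-0.0291, -0.1869, -0.9819, 1.1038], [0.0, 0.0, 0.0, 1.0]]
```

View pics/top0.png

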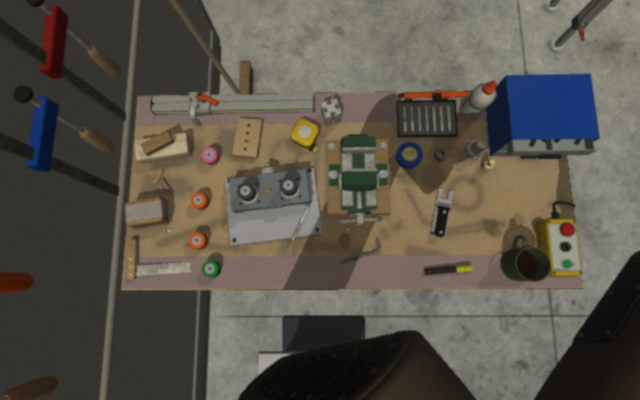

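View pics/side0.png

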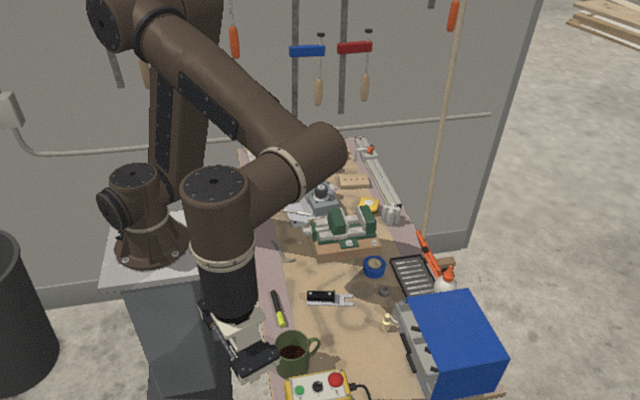

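The top view shows the boring head near (270,205), with its left cap at about (247,191) and right cap at about (289,186). The lock key is at (441,213) with its fork up, which is +x. The vice at (358,175) stands between them. The side view shows the key at (325,297). Next I'll enlarge both areas.

```bash
cat > h.py <<'E'
import numpy as np,pickle,cv2
def ray(s,uv,z):
    K,T=s["K"],s["pose"]; d=T[:3,:3]@np.linalg.inv(K)@np.array([uv[0],uv[1],1.]); c=T[:3,3]
    return c+d*(z-c[2])/d[2]
def proj(s,p):
    K,T=s["K"],s["pose"]; q=K@(T[:3,:3].T@(np.array(p)-T[:3,3])); return q[:2]/q[2]
E
python3 - <<'E'
from h import *
s=pickle.load(open("top0.pkl","rb"));im=s["img"][:,:,::-1]
a=cv2.resize(im[150:250,220:330],None,fx=4,fy=4,interpolation=cv2.INTER_CUBIC)
b=cv2.resize(im[170:250,410:470],None,fx=5,fy=5,interpolation=cv2.INTER_CUBIC)
c=np.zeros((400,760,3),np.uint8);c[:,:440]=a;c[:400,445:745]=b;cv2.imwrite("pics/crop0.png",c)
E
```

```text
(no output)
```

View pics/crop0.png

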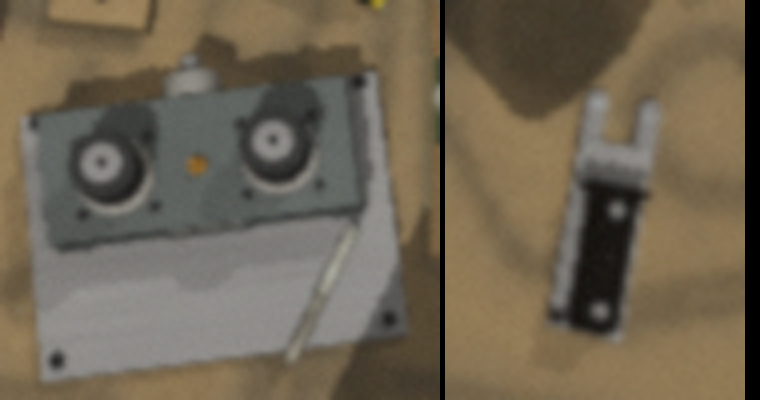

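The crop shows the plate corners at crop pixels (42,381), (408,334), (377,72) and (25,117), and the cap tops at (100,163) and (272,141). The key's prong tips are at (597,92) and (650,100), and its rear corners at (548,325) and (620,338).

```bash
python3 - <<'E'
from h import *
s=pickle.load(open("top0.pkl","rb"));sd=pickle.load(open("side0.pkl","rb"))
A=lambda x,y:((x+.5)/4-.5+220,(y+.5)/4-.5+150)
B=lambda x,y:((x-445+.5)/5-.5+410,(y+.5)/5-.5+170)
def fit(model,w):
    m=np.array(model,float);w=np.array(w)[:,:2];mc,wc=m.mean(0),w.mean(0)
    H=(m-mc).T@(w-wc);th=np.arctan2(H[0,1]-H[1,0],H[0,0]+H[1,1]);c,n=np.cos(th),np.sin(th);R=np.array([[c,-n],[n,c]])
    t=wc-R@mc;return t,np.degrees(th),((m@R.T+t)-w).round(4)
pts=[ray(s,A(*p),.012) for p in [(42,381),(408,334),(377,72),(25,117)]]
t,th,r=fit([(-.125,.125),(-.125,-.125),(.06,-.125),(.06,.125)],pts);print("head plate",t,th,r.tolist())
caps=[ray(s,A(*p),.097) for p in [(100,163),(272,141)]];print("caps",caps)
print("capfit",fit([(0,.055),(0,-.055)],caps))
pk=[ray(s,B(*p),.004) for p in [(548,325),(620,338),(650,100),(597,92)]]
# prong tips centre y +-14.5
print("key",fit([(-.035,.02),(-.035,-.02),(.099,-.0145),(.099,.0145)],pk))
# black grip from both views by mask, z=.029 top face
for n,q,(x0,y0,x1,y1) in(("top",s,(410,190,470,250)),("side",sd,(295,280,365,315))):
    g=q["img"][y0:y1,x0:x1].max(2);m=(g<60).astype(np.uint8)
    k,l,st,ce=cv2.connectedComponentsWithStats(m);i=1+st[1:,4].argmax();c=np.argwhere(l==i)[:,::-1].astype(np.float32)
    rc=cv2.minAreaRect(c);print(n,st[i],rc,ray(q,np.array(rc[0])+(x0,y0),.029))
    P=np.array([ray(q,p+np.array((x0,y0)),.029)[:2] for p in c]);
    cc=P.mean(0);u=np.linalg.svd(P-cc)[2][0];print(cc,np.degrees(np.arctan2(u[1],u[0])),np.ptp((P-cc)@u))
E
```

```text
head plate [0.56709026 0.12686204] 6.5546249607634515 [[-0.0001, -0.0001], [-0.0013, -0.0016], [0.0004, -0.0008], [0.001, 0.0026]]
caps [array([0.56069128, 0.18378555, 0.097     ]), array([0.57377254, 0.07411708, 0.097     ])]
capfit (array([0.56723191, 0.12895132]), np.float64(6.802109073680731), array([[ 0.    , -0.0002],
       [-0.    ,  0.0002]]))
key (array([ 0.48253566, -0.32835658]), np.float64(-12.62059826507061), array([[-0.0002,  0.0006],
       [-0.0017, -0.0005],
       [ 0.0002,  0.0001],
       [ 0.0017, -0.0002]]))
top [ 22  16  18  31 278] ((30.69662857055664, 30.814605712890625), (11.917553901672363, 29.90631675720215), 12.994616508483887) [ 0.4868727  -0.32519764  0.029     ]
[ 0.48748528 -0.32574047] 166.22759106120571 0.08038786912020514
side [ 12  11  27  11 230] ((25.100000381469727, 15.69999885559082), (26.236083984375, 9.64306354522705), 2.4895529747009277) [ 0.48247763 -0.33894833  0.029     ]
[ 0.48258387 -0.34052012] -12.271349654872905 0.07385483886068513
```

```bash
cat >> h.py <<'E'
from scipy.spatial.transform import Rotation as Ro
def mv(*tg):
    from plant import ctrl
    o=ctrl.get_obs();R=Ro.from_euler("xyz",o["orientation"],degrees=True)
    print("t",o["clock"],o["tool_pos"].round(4),o["orientation"].round(2),"F",o["force"].round(1),"M",o["moment"].round(2),"open",round(o["opening"],4),round(o["gripper_force"],1),"q",o["joint_pos"].round(0))
    for x,y,z,yaw in tg:
        T=Ro.from_euler("xyz",[180,0,yaw],degrees=True)
        print((R.inv().apply(np.array([x,y,z])-o["tool_pos"])*100).round(2),(R.inv()*T).as_rotvec(degrees=True).round(2))
E
python3 -c "
from h import *
mv((.487,-.328,.10,167.4),(.487,-.328,.008,167.4))"
```

```text
t 0.1 [ 0.2563 -0.624   0.2257] [ 1.7992e+02 -1.0000e-02 -1.5767e+02] F [ 1.3 -0.2  0.7] M [0.   0.04 0.02] open 0.0875 0.0 q [-51.  21.   1.  -0. -70. -17.]
[-32.58  18.6   12.6 ] [ 8.000e-02 -3.000e-02  3.493e+01]
[-32.59  18.59  21.8 ] [ 8.000e-02 -3.000e-02  3.493e+01]
```

Units first: shifts go in shares of 40 cm and turns go in shares of 180 degrees. So -32.6 cm / 40 = -0.815, 18.6 cm / 40 = 0.465, 35 degrees / 180 = 0.1944.

>>> send_rows(
  plan=[
    [[-0.815,0.465,0.125,0,0,0.1944],[-0.815,0.465,0.125,0,0,0.1944],[-0.815,0.465,0.125,0,0,0.1944],[-0.815,0.465,0.125,0,0,0.1944],[-0.815,0.465,0.125,0,0,0.1944],[-0.815,0.465,0.125,0,0,0.1944],[-0.815,0.465,0.125,0,0,0.1944],[-0.815,0.465,0.125,0,0,0.1944]],
  ],
  fingers=0.7,
)

```text
clock: 0.77
tool_pos: [0.4541, -0.3702, 0.1835]
orientation: [180.0, -0.0, 167.3]
force: [0.5, -0.9, -0.4]
opening: 0.0613
gripper_force: 0.0
```

```bash
python3 -c "
from h import *
mv((.487,-.328,.04,167.4),(.487,-.328,.008,167.4))"
```

```text
t 0.7667 [ 0.4541 -0.3702  0.1835] [ 1.7999e+02 -1.0000e-02  1.6731e+02] F [ 0.5 -0.9 -0.4] M [-0.14 -0.11 -0.02] open 0.0613 0.0 q [-20.  14. -14.  -0. -62. -83.]
[-2.29  4.83 14.35] [ 0.01 -0.01 -0.09]
[-2.29  4.83 17.55] [ 0.01 -0.01 -0.09]
```

To row units: 11 cm / 40 = 0.275, 8 cm / 40 = 0.2.

>>> send_rows(
  plan=[
    [[-0.0575,0.12,0.1,0,0,0],[-0.0575,0.12,0.2,0,0,0],[-0.0575,0.12,0.275,0,0,0],[-0.0575,0.12,0.275,0,0,0],[-0.0575,0.12,0.275,0,0,0],[-0.0575,0.12,0.275,0,0,0]],
  ],
)

```text
clock: 1.27
tool_pos: [0.4868, -0.331, 0.0751]
orientation: [-180.0, 0.0, 167.4]
force: [0.0, 0.2, 1.4]
opening: 0.0613
gripper_force: 0.0
```

```bash
python3 -c "
from h import *
mv((.487,-.328,.008,167.4))
from plant import ctrl
t=ctrl.snapshot('top')['img'][170:250,410:470,::-1];s=ctrl.snapshot('side')['img'][240:340,260:400,::-1]
c=np.zeros((400,800,3),np.uint8);c[:,:300]=cv2.resize(t,None,fx=5,fy=5);c[:300,310:730]=cv2.resize(s,None,fx=3,fy=3);cv2.imwrite('pics/g1.png',c)"
```

```text
t 1.2667 [ 0.4868 -0.331   0.0751] [-179.96    0.    167.35] F [0.  0.2 1.4] M [-0.04 -0.05  0.05] open 0.0613 0.0 q [-15.  21. -21.   0. -48. -88.]
[0.05 0.31 6.71] [-0.04  0.   -0.05]
```

View pics/g1.png

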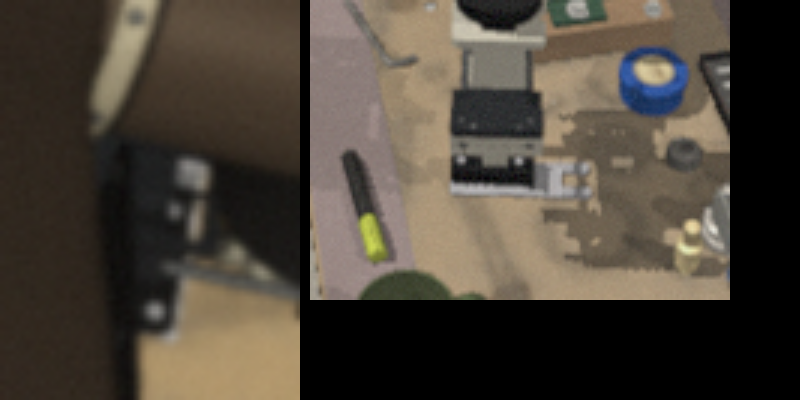

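The top view is hidden by the arm. In the side crop the gripper sits over the black grip, at about (490,175), in line with the blade.

>>> send_rows(
  plan=[
    [[0,0.0075,0.075,0,0,0],[0,0.0075,0.125,0,0,0],[0,0.0075,0.15,0,0,0],[0,0.0075,0.1625,0,0,0],[0,0.0075,0.1675,0,0,0],[0,0.0075,0.1675,0,0,0],[0,0.0075,0.1675,0,0,0]],
  ],
)

```text
clock: 1.95
tool_pos: [0.4879, -0.3278, 0.0082]
orientation: [-180.0, 0.1, 167.3]
force: [-0.2, 1.0, 0.0]
opening: 0.0616
gripper_force: 0.0
```

>>> send_rows(
  plan=[
    [[0,0,0,0,0,0],[0,0,0,0,0,0],[0,0,0,0,0,0],[0,0,0,0,0,0],[0,0,0,0,0,0],[0,0,0,0,0,0],[0,0,0,0,0,0]],
  ],
  fingers=0,
)

```text
clock: 2.53
tool_pos: [0.4872, -0.3274, 0.007]
orientation: [-180.0, 0.0, 167.3]
force: [-0.2, 0.0, -0.5]
opening: 0.0238
gripper_force: 29.9
```

```bash
python3 -c "
from h import *
mv((.487,-.328,.16,167.4),(.481,.173,.17,-173.35))"
```

```text
t 2.5333 [ 0.4872 -0.3274  0.007 ] [-1.7999e+02  1.0000e-02  1.6734e+02] F [-0.2  0.  -0.5] M [-0.3   0.09  0.02] open 0.0238 29.9 q [-15.  25. -25.   0. -40. -88.]
[ -0.    -0.07 -15.3 ] [-0.01  0.01 -0.06]
[ 11.56  48.68 -16.31] [-1.000e-02  1.000e-02 -1.931e+01]
```

To row units: -16 cm / 40 = -0.4, -12 cm / 40 = -0.3, -19.3 degrees / 180 = -0.1072.

>>> send_rows(
  plan=[
    [[0,0,-0.1,0,0,0],[0,0,-0.2,0,0,0],[0,0,-0.3,0,0,0],[0,0,-0.4,0,0,0],[0.075,0.1,-0.4,0,0,-0.0222],[0.15,0.2,-0.4,0,0,-0.0556],[0.225,0.3,-0.4,0,0,-0.0833],[0.3,0.4,-0.4,0,0,-0.1072]],
  ],
)

```text
clock: 3.2
tool_pos: [0.4172, -0.1741, 0.1664]
orientation: [180.0, -0.0, -173.2]
force: [0.4, 1.7, -1.6]
opening: 0.0243
gripper_force: 29.9
```

```bash
python3 -c "
from h import *
mv((.41,.165,.16,-173.35))"
```

```text
t 3.2 [ 0.4172 -0.1741  0.1664] [ 1.7997e+02 -3.0000e-02 -1.7319e+02] F [ 0.4  1.7 -1.6] M [ 0.27 -0.16 -0.01] open 0.0243 29.9 q [  2.   2. -31.  -0. -57. -86.]
[-3.31 33.75  0.66] [ 0.03 -0.03  0.16]
```

To row units: 32 cm / 40 = 0.8, -3.3 cm / 40 = -0.0825.

>>> send_rows(
  plan=[
    [[-0.02,0.1,0,0,0,0],[-0.04,0.2,0,0,0,0],[-0.06,0.3,0,0,0,0],[-0.075,0.4,0,0,0,0],[-0.0825,0.5,0,0,0,0],[-0.0825,0.6,0,0,0,0],[-0.0825,0.7,0,0,0,0],[-0.0825,0.8,0,0,0,0]],
  ],
)

```text
clock: 3.87
tool_pos: [0.4134, 0.1481, 0.1668]
orientation: [180.0, -0.0, -173.4]
force: [1.6, -0.9, -2.5]
opening: 0.0236
gripper_force: 29.9
```

>>> send_rows(
  plan=[
    [[0,0,0,0,0,0],[0,0,0,0,0,0],[0,0,0,0,0,0]],
  ],
)

```text
clock: 4.12
tool_pos: [0.4139, 0.1464, 0.1665]
orientation: [-180.0, -0.1, -173.3]
force: [-0.2, 0.1, -1.2]
opening: 0.0236
gripper_force: 29.9
```

```bash
python3 -c "
from h import *
mv((.410,.165,.06,-173.35),(.41,.165,.021,-173.35))
from plant import ctrl
T=ctrl.snapshot('top');S=ctrl.snapshot('side')
pickle.dump(T,open('top1.pkl','wb'));pickle.dump(S,open('side1.pkl','wb'))
t=T['img'][150:300,200:350,::-1];s=S['img'][160:260,240:390,::-1]
c=np.zeros((450,800,3),np.uint8);c[:,:450]=cv2.resize(t,None,fx=3,fy=3);c[:233,450:]=cv2.resize(s,(350,233));cv2.imwrite('pics/g2.png',c)"
```

```text
t 4.1167 [0.4139 0.1464 0.1665] [-1.7997e+02 -7.0000e-02 -1.7329e+02] F [-0.2  0.1 -1.2] M [-0.03 -0.    0.05] open 0.0236 29.9 q [  45.    1.  -33.   -0.  -57. -129.]
[ 0.16  1.9  10.65] [-0.03 -0.07  0.06]
[ 0.15  1.9  14.55] [-0.03 -0.07  0.06]
```

View pics/g2.png

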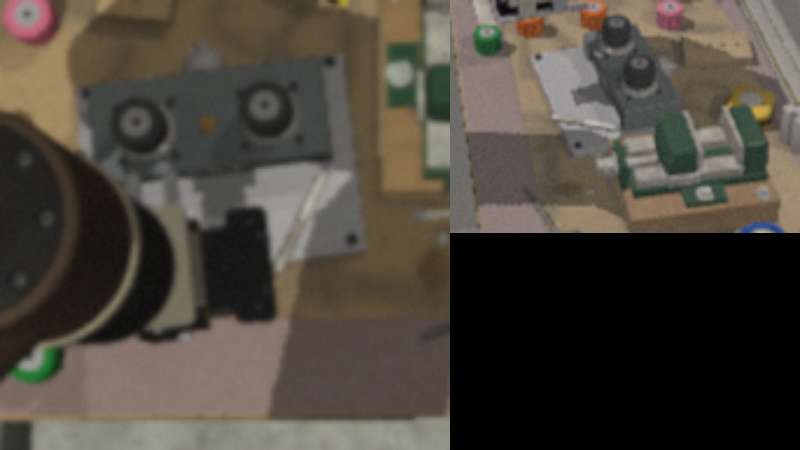

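The top view shows the head clear, with the left cap at about crop (140,122) and the gripper just in front of the left slot. The side view shows the left and right caps at about crop (615,35) and (641,75). I'll cross-check the cap and fork positions across both views.

```bash
python3 - <<'E'
from h import *
s=pickle.load(open("side1.pkl","rb"));g=s["img"].max(2);sat=np.ptp(s["img"],axis=2)
print(np.array(g[164:206:2,300:336:2]))
S0=s
t=pickle.load(open("top1.pkl","rb"))["img"].max(2)
print(t[180:204,236:258:1][::2])
for n in((.5607,.183,.097),(.5607,.183,.063),(.574,.0735,.097),(.574,.0735,.063)):print(proj(s,n))
E
```

```text
[[169 169 186 148 133 138 148 152 157 158 158 151 149 144 148 191 176 165]
 [170 163 133 124 128 113 105 135 163 159 162 146 143 139 135 134 154 168]
 [118 119 130  70  78  97  96  77 105 164 160 148 145 141 137 130 136 113]
 [120 117 125  54  77 100 105  85  53 131 151 164 155 147 137 130 134 105]
 [109 112 100  46  49  54  45  51  50  83 103 164 163 162 157 140 139 106]
 [117  98  66  41  48  49  44  46  56  84  78 159 169 168 157 158 157 151]
 [110  79  85  45  56  48  51  47  53  80  79  82 102 101 105 110 105 129]
 [ 66  65  80  63  38  46  51  47  77 102  84  83  88  98 105 102 102  94]
 [ 65  64  78  95 105  65  69  88 114  91  76  78  78  90  98  95 102  97]
 [ 55 112  91  81 135 111 119 117  94  66  74  78  81  77  84  89  87  93]
 [ 52  74 105  60  81  76  75  80  65  61  74  69  62  79  85  98  96  93]
 [103  56  75  78  79  79  78  73  53 102  92  95  91  54  78 116 114 105]
 [138  81  67  80  78  78  75  63  49  79  98  96  68  46  81 104 125 129]
 [143 116  70  66  70  67  70  51  42  52  52  52  55  47  72  83 110 114]
 [140 138  78  70  66  70  64  53  45  43  49  47 
[... 1004 characters left out ...]
43  37  35
   36  57  82  89]
 [ 60  50  42  45  65  84  95  94  91  87  91  94  91  76  56  41  39  32
   30  43  75  88]
 [ 60  51  42  40  48  62  76  85  90  91  86  78  64  52  41  37  34  27
   27  44  76  90]
 [ 60  55  47  43  41  40  44  46  46  47  45  42  39  39  34  34  26  29
   45  74  86  86]
 [ 57  56  60  61  54  44  37  34  34  34  31  31  29  28  27  27  43  77
  106 107  90  73]
 [ 60  67  79  86  76  64  64  57  47  40  34  34  34  42  47  62  82  99
  102  86  68  57]
 [ 78  90  94  84  67  53  59  66  70  69  69  72  74  75  76  77  78  70
   65  65  61  51]]
[311.65040234 169.12920023]
[311.57330138 176.76224827]
[321.59792843 186.62633068]
[321.38384992 194.40803276]
```

```bash
python3 -c "
from h import *
mv((.4076,.1652,.0205,-173.35))"
```

```text
t 4.2167 [0.4143 0.1454 0.1666] [-1.7998e+02 -4.0000e-02 -1.7343e+02] F [ 0.3 -0.1 -3.2] M [-0.05 -0.05 -0.04] open 0.0239 29.9 q [  45.    1.  -33.   -0.  -57. -129.]
[ 0.43  2.05 14.61] [-0.02 -0.04 -0.08]
```

To row units: 13.5 cm / 40 = 0.3375, 12 cm / 40 = 0.3.

>>> send_rows(
  plan=[
    [[0.005,0.025,0.05,0,0,0],[0.01,0.05,0.125,0,0,0],[0.01,0.05,0.2,0,0,0],[0.01,0.05,0.25,0,0,0],[0.01,0.05,0.3,0,0,0],[0.01,0.05,0.3375,0,0,0],[0.01,0.05,0.3375,0,0,0],[0.01,0.05,0.3375,0,0,0]],
  ],
)

```text
clock: 4.88
tool_pos: [0.4082, 0.1644, 0.0316]
orientation: [-179.9, -0.1, -173.5]
force: [0.6, 0.5, -0.9]
opening: 0.0241
gripper_force: 29.9
```

```bash
python3 -c "
from h import *
mv((.4076,.1652,.0205,-173.35),(.4811,.1737,.0205,-173.35))
from plant import ctrl
T=ctrl.snapshot('top');S=ctrl.snapshot('side')
pickle.dump(T,open('top2.pkl','wb'))
t=T['img'][170:270,210:310,::-1];s=S['img'][150:220,260:330,::-1]
c=np.zeros((400,800,3),np.uint8);c[:,:400]=cv2.resize(t,None,fx=4,fy=4,interpolation=2);c[:,400:]=cv2.resize(s,(400,400));cv2.imwrite('pics/g3.png',c)"
```

```text
t 4.8833 [0.4082 0.1644 0.0316] [-1.7991e+02 -9.0000e-02 -1.7347e+02] F [ 0.6  0.5 -0.9] M [-0.02 -0.07 -0.01] open 0.0241 29.9 q [  48.   12.  -42.    0.  -36. -131.]
[0.05 0.09 1.11] [-0.09 -0.09 -0.12]
[-7.35  0.1   1.1 ] [-0.09 -0.09 -0.12]
```

View pics/g3.png

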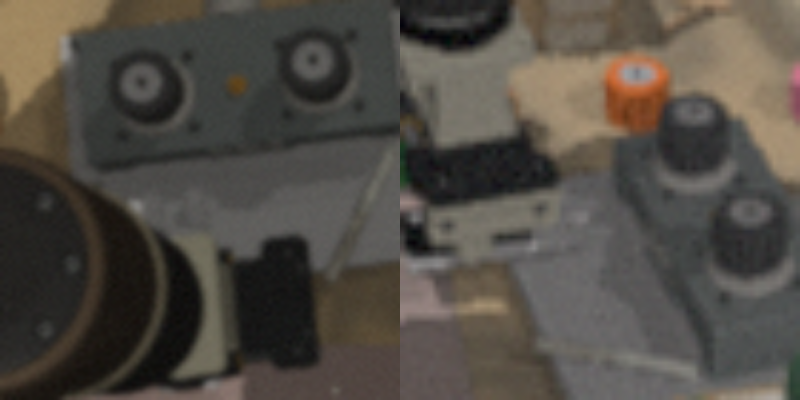

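The prong tips show faintly just short of the housing face, around crop (140,205) and (190,205) in the top view. I'll check that against the predicted pixels.

```bash
python3 - <<'E'
from h import *
s=pickle.load(open("top2.pkl","rb"))
for p in((.5033,.1607,.027),(.4999,.1895,.027),(.5208,.1783,.012)):
    print((proj(s,p)-(209.5,169.5))*4)
print(s["img"].max(2)[208:236:1,236:268])
E
```

```text
[193.70933423 187.62812201]
[150.93977487 193.03109724]
[172.47486109 165.46598809]
[[ 56  53  51  53  53  54  55  53  52  50  52  52  52  53  51  46  47  45
   45  43  43  44  44  43  43  45  47  52  53  53  54  52]
 [ 50  51  50  48  50  50  47  43  43  41  43  45  44  44  42  43  43  46
   47  47  49  51  53  55  58  59  59  56  60  62  66  67]
 [ 45  42  41  40  42  40  36  41  42  44  47  47  48  51  52  52  59  62
   65  65  68  69  68  71  72  73  71  68  70  70  74  75]
 [ 38  38  40  37  41  39  44  48  55  63  64  65  69  69  70  69  76  73
   75  74  77  76  75  78  77  76  74  76  75  76  75  75]
 [ 47  45  51  53  53  56  60  67  72  76  75  75  74  75  74  77  75  75
   76  77  78  75  77  76  77  76  76  76  77  75  75  76]
 [ 63  65  70  71  72  71  73  77  77  77  76  76  75  74  77  75  74  78
   75  77  73  74  75  75  75  75  74  75  75  76  73  75]
 [ 77  77  76  77  78  76  75  74  76  78  77  77  74  76  75  74  76  76
   75  75  76  75  75  77  76  76  75  75  74  77  73  76]
 [ 75  77  74  77  75  75  74  77  74  77  75  75  78  75  77  72  76  74
   77  76  
[... 2008 characters left out ...]
0 111 110 104  95  89  93  92  94]
 [ 36  30  26  23  24  28  26  25  28  28  35  55  69  58  32  23  29  46
   68  94 106 111 112 112 112 112 106  94  84  81  82  85]
 [ 38  30  24  27  29  28  27  25  26  27  31  49  69  65  41  23  20  26
   41  70  90 106 112 111 109 108 107  93  72  55  55  64]
 [ 35  27  26  26  26  27  28  25  27  22  28  42  68  70  51  28  21  20
   23  41  73  97 107 113 111 110 108  91  61  38  38  55]
 [ 38  29  25  26  24  26  26  23  26  27  25  35  58  66  58  32  20  17
   17  25  48  81 106 112 112 112 110  93  63  32  34  53]
 [ 41  28  25  26  27  25  26  26  29  28  24  30  49  70  63  36  21  18
   15  19  31  63  92 107 112 113 110  94  66  45  39  48]]
```

To row units: -4 cm / 40 = -0.1, 1.1 cm / 40 = 0.0275.

>>> send_rows(
  plan=[
    [[0,0.0025,0.015,0,0,0],[0,0.0025,0.0275,0,0,0],[0,0.0025,0.0275,0,0,0],[-0.025,0.0025,0.0275,0,0,0],[-0.05,0.0025,0.0275,0,0,0],[-0.075,0.0025,0.0275,0,0,0],[-0.1,0.0025,0.0275,0,0,0],[-0.1,0.0025,0.0275,0,0,0]],
  ],
)

```text
clock: 5.65
tool_pos: [0.4506, 0.1724, 0.021]
orientation: [180.0, 0.1, -173.4]
force: [0.5, 0.6, -1.2]
opening: 0.0236
gripper_force: 29.9
```

```bash
python3 -c "
from h import *
mv((.4811,.1737,.0205,-173.35))"
```

```text
t 5.65 [0.4506 0.1724 0.021 ] [ 1.7997e+02  9.0000e-02 -1.7338e+02] F [ 0.5  0.6 -1.2] M [ 0.04 -0.1  -0.  ] open 0.0236 29.9 q [  44.   17.  -38.    0.  -36. -128.]
[-3.05 -0.22  0.06] [ 0.03  0.09 -0.03]
```

To row units: -2.5 cm / 40 = -0.0625, -2 cm / 40 = -0.05.

>>> send_rows(
  plan=[
    [[-0.0175,-0.0025,0,0,0,0],[-0.035,-0.0025,0,0,0,0],[-0.05,-0.0025,0,0,0,0],[-0.0625,-0.0025,0,0,0,0],[-0.0625,-0.0025,0,0,0,0]],
  ],
)

```text
clock: 6.07
tool_pos: [0.474, 0.1736, 0.0209]
orientation: [180.0, 0.0, -173.4]
force: [0.3, 0.0, -1.5]
opening: 0.0236
gripper_force: 29.9
```

```bash
python3 -c "
from h import *
mv((.4811,.1737,.0205,-173.35))"
```

```text
t 6.0667 [0.474  0.1736 0.0209] [ 1.7999e+02  3.0000e-02 -1.7338e+02] F [ 0.3  0.  -1.5] M [ 0.04 -0.03  0.01] open 0.0236 29.9 q [  42.   18.  -35.    0.  -37. -126.]
[-0.71 -0.07  0.04] [ 0.01  0.03 -0.03]
```

To row units: -0.9 cm / 40 = -0.0225, -0.8 cm / 40 = -0.02.

>>> send_rows(
  plan=[
    [[-0.0075,0,0.0013,0,0,0],[-0.015,0,0.0025,0,0,0],[-0.02,0,0.0025,0,0,0],[-0.0225,0,0.0025,0,0,0],[-0.0225,0,0.0025,0,0,0]],
  ],
)

```text
clock: 6.48
tool_pos: [0.4805, 0.1738, 0.0195]
orientation: [-180.0, -0.1, -173.4]
force: [-5.2, 0.6, -0.6]
opening: 0.024
gripper_force: 29.9
```

```bash
python3 -c "
from h import *
mv((.4811,.1737,.0205,-173.35))"
```

```text
t 6.4833 [0.4805 0.1738 0.0195] [-1.7995e+02 -1.4000e-01 -1.7337e+02] F [-5.2  0.6 -0.6] M [0.35 1.74 0.13] open 0.024 29.9 q [  42.   19.  -34.   -0.  -37. -125.]
[-0.06 -0.02 -0.1 ] [-0.05 -0.14 -0.02]
```

To row units: -0.2 cm / 40 = -0.005, 0.05 cm / 40 = 0.0013.

>>> send_rows(
  plan=[
    [[-0.005,0,0.0013,0,0,0],[-0.005,0,0.0013,0,0,0],[-0.0025,0,0.0013,0,0,0]],
  ],
)

```text
clock: 6.73
tool_pos: [0.4807, 0.1735, 0.019]
orientation: [-179.9, -0.2, -173.4]
force: [-3.0, -0.4, -1.9]
opening: 0.0238
gripper_force: 30.0
```

>>> send_rows(
  plan=[
    [[0,0,0,0,0,0],[0,0,0,0,0,0],[0,0,0,0,0,0],[0,0,0,0,0,0]],
  ],
  fingers=0.5,
)

```text
clock: 7.07
tool_pos: [0.4833, 0.1748, 0.0197]
orientation: [180.0, 0.0, -173.4]
force: [-0.2, 0.3, 0.7]
opening: 0.042
gripper_force: 0.0
```

To row units: -13 cm / 40 = -0.325, -11 cm / 40 = -0.275.

>>> send_rows(
  plan=[
    [[0,0,-0.05,0,0,0],[0,0,-0.125,0,0,0],[0,0,-0.2,0,0,0],[0,0,-0.275,0,0,0],[0,0,-0.325,0,0,0],[0,0,-0.325,0,0,0],[0,0,-0.325,0,0,0]],
  ],
)

```text
clock: 7.65
tool_pos: [0.4835, 0.1751, 0.1508]
orientation: [179.9, 0.2, -173.4]
force: [0.0, -0.1, -1.2]
opening: 0.0438
gripper_force: 0.0
```

```bash
python3 -c "
from h import *
mv((.5607,.183,.15,-173.35),(.5607,.183,.067,-173.35))"
```

```text
t 7.65 [0.4835 0.1751 0.1508] [ 1.7988e+02  1.7000e-01 -1.7337e+02] F [ 0.  -0.1 -1.2] M [-0.02  0.04 -0.01] open 0.0438 0.0 q [  42.    9.  -26.    0.  -55. -125.]
[-7.76 -0.1   0.11] [ 0.12  0.17 -0.02]
[-7.73 -0.12  8.41] [ 0.12  0.17 -0.02]
```

To row units: -7.7 cm / 40 = -0.1925, -7 cm / 40 = -0.175, -55 degrees / 180 = -0.3056.

>>> send_rows(
  plan=[
    [[-0.025,0,0,0,0,-0.0389],[-0.05,0,0,0,0,-0.0778],[-0.075,0,0,0,0,-0.1167],[-0.1,0,0,0,0,-0.1556],[-0.125,0,0,0,0,-0.1944],[-0.15,0,0,0,0,-0.2333],[-0.175,-0.0025,0,0,0,-0.2722],[-0.1925,-0.0025,0,0,0,-0.3056]],
  ],
  fingers=0.75,
)

```text
clock: 8.32
tool_pos: [0.5596, 0.182, 0.1477]
orientation: [179.9, -0.1, -118.0]
force: [-0.1, 0.1, 0.6]
opening: 0.0658
gripper_force: 0.0
```

To row units: -35 degrees / 180 = -0.1944.

>>> send_rows(
  plan=[
    [[0,0,0,0,0,-0.0389],[0,0,0,0,0,-0.0778],[0,0,0,0,0,-0.1167],[0,0,0,0,0,-0.1556],[0,0,0,0,0,-0.1944],[0,0,0,0,0,-0.1944],[0,0,0,0,0,-0.1944]],
  ],
)

```text
clock: 8.9
tool_pos: [0.559, 0.1821, 0.1483]
orientation: [179.9, -0.0, -83.6]
force: [0.5, 0.8, 0.4]
opening: 0.0654
gripper_force: 0.0
```

```bash
python3 -c "
from h import *
mv((.5607,.183,.068,-83.35))
from plant import ctrl
S=ctrl.snapshot('side');s=S['img'][150:230,240:340,::-1];T=ctrl.snapshot('top');t=T['img'][160:260,210:310,::-1]
c=np.zeros((400,800,3),np.uint8);c[:,:400]=cv2.resize(t,(400,400));c[:320,400:]=cv2.resize(s,(400,320));cv2.imwrite('pics/g4.png',c)"
```

```text
t 8.9 [0.559  0.1821 0.1483] [ 1.7991e+02 -4.0000e-02 -8.3600e+01] F [0.5 0.8 0.4] M [-0.03  0.06 -0.03] open 0.0654 0.0 q [ 37.  16. -17.  -0. -57. -31.]
[-0.08 -0.2   8.03] [ 0.09 -0.04 -0.25]
```

View pics/g4.png

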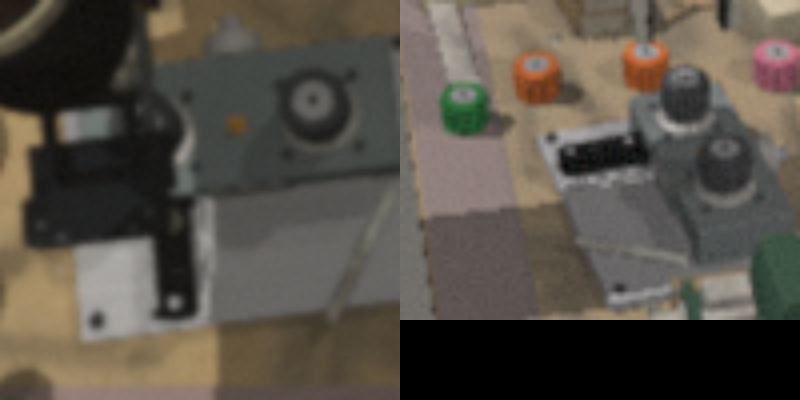

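The side view shows the key home, its black grip at about crop (600,152) with the shoulder on the housing. The finger tips are above the left cap at (685,90), one either side. The top view shows the same.

To row units: 8 cm / 40 = 0.2, 7 cm / 40 = 0.175.

>>> send_rows(
  plan=[
    [[-0.0025,-0.005,0.05,0,0,0],[-0.0025,-0.005,0.1,0,0,0],[-0.0025,-0.005,0.15,0,0,0],[-0.0025,-0.005,0.175,0,0,0],[-0.0025,-0.005,0.2,0,0,0],[-0.0025,-0.005,0.2,0,0,0],[-0.0025,-0.005,0.2,0,0,0]],
  ],
)

```text
clock: 9.58
tool_pos: [0.5614, 0.1836, 0.0695]
orientation: [180.0, -0.0, -83.4]
force: [0.3, 0.3, 0.9]
opening: 0.0656
gripper_force: 0.0
```

>>> send_rows(
  plan=[
    [[0,0,0,0,0,0],[0,0,0,0,0,0],[0,0,0,0,0,0],[0,0,0,0,0,0],[0,0,0,0,0,0],[0,0,0,0,0,0]],
  ],
  fingers=0,
)

```text
clock: 10.08
tool_pos: [0.561, 0.1836, 0.0698]
orientation: [180.0, 0.0, -83.4]
force: [-3.5, 1.3, 3.9]
opening: 0.0425
gripper_force: 30.0
```

```bash
python3 -c "
from h import *
mv()"
```

```text
t 10.0833 [0.561  0.1836 0.0698] [ 1.800e+02  1.000e-02 -8.337e+01] F [-3.5  1.3  3.9] M [0.2  1.2  0.04] open 0.0425 30.0 q [ 37.  21. -21.  -0. -48. -30.]
```

To row units: 18 degrees / 180 = 0.1.

>>> send_rows(
  plan=[
    [[0,0,0,0,0,0.0333],[0,0,0,0,0,0.0667],[0,0,0,0,0,0.1],[0,0,0,0,0,0.1]],
  ],
)

```text
clock: 10.42
tool_pos: [0.5613, 0.1834, 0.0697]
orientation: [-180.0, -0.0, -101.6]
force: [-1.4, -0.9, 3.4]
opening: 0.0428
gripper_force: 30.0
```

```bash
python3 -c "
from h import *
mv()"
```

```text
t 10.4167 [0.5613 0.1834 0.0697] [-1.7999e+02 -1.0000e-02 -1.0163e+02] F [-1.4 -0.9  3.4] M [-0.22  0.86 -0.01] open 0.0428 30.0 q [ 37.  21. -21.   0. -48. -49.]
```

To row units: 12 degrees / 180 = 0.0667.

>>> send_rows(
  plan=[
    [[0,0,0,0,0,0.0333],[0,0,0,0,0,0.0667],[0,0,0,0,0,0.0667]],
  ],
)

```text
clock: 10.67
tool_pos: [0.5614, 0.1835, 0.0697]
orientation: [-180.0, 0.0, -113.4]
force: [-2.8, -1.9, 3.5]
opening: 0.0428
gripper_force: 30.0
```

```bash
python3 -c "
from h import *
mv()"
```

```text
t 10.6667 [0.5614 0.1835 0.0697] [-179.99    0.   -113.44] F [-2.8 -1.9  3.5] M [-0.26  0.65 -0.02] open 0.0428 30.0 q [ 37.  21. -21.   0. -48. -61.]
```

To row units: 10 degrees / 180 = 0.0556.

>>> send_rows(
  plan=[
    [[0,0,0,0,0,0.0278],[0,0,0,0,0,0.0556],[0,0,0,0,0,0.0556]],
  ],
)

```text
clock: 10.92
tool_pos: [0.5614, 0.1836, 0.0696]
orientation: [-180.0, 0.0, -123.3]
force: [-1.5, -1.8, 2.1]
opening: 0.0426
gripper_force: 30.0
```

```bash
python3 -c "
from h import *
mv()"
```

```text
t 10.9167 [0.5614 0.1836 0.0696] [-1.7999e+02  1.0000e-02 -1.2326e+02] F [-1.5 -1.8  2.1] M [-0.31  0.58  0.01] open 0.0426 30.0 q [ 37.  21. -21.   0. -48. -70.]
```

To row units: 10 degrees / 180 = 0.0556.

>>> send_rows(
  plan=[
    [[0,0,0,0,0,0.0278],[0,0,0,0,0,0.0556],[0,0,0,0,0,0.0556]],
  ],
)

```text
clock: 11.17
tool_pos: [0.5614, 0.1836, 0.0696]
orientation: [-180.0, 0.0, -133.2]
force: [-1.2, -1.0, 2.9]
opening: 0.0427
gripper_force: 30.0
```

```bash
python3 -c "
from h import *
mv()"
```

```text
t 11.1667 [0.5614 0.1836 0.0696] [-1.7999e+02  1.0000e-02 -1.3321e+02] F [-1.2 -1.   2.9] M [-0.3   0.46  0.05] open 0.0427 30.0 q [ 37.  21. -21.   0. -48. -80.]
```

It has turned 50° with no resistance, so this is the loosening way. I'll go on to about 93°.

To row units: 43 degrees / 180 = 0.2389.

>>> send_rows(
  plan=[
    [[0,0,0,0,0,0.0389],[0,0,0,0,0,0.0778],[0,0,0,0,0,0.1167],[0,0,0,0,0,0.1556],[0,0,0,0,0,0.1944],[0,0,0,0,0,0.2333],[0,0,0,0,0,0.2389],[0,0,0,0,0,0.2389]],
  ],
)

```text
clock: 11.83
tool_pos: [0.5615, 0.1837, 0.0696]
orientation: [180.0, 0.0, -175.9]
force: [-0.4, -0.8, 3.8]
opening: 0.0426
gripper_force: 30.0
```

```bash
python3 -c "
from h import *
mv()"
```

```text
t 11.8333 [0.5615 0.1837 0.0696] [ 1.7999e+02  3.0000e-02 -1.7595e+02] F [-0.4 -0.8  3.8] M [-0.25  0.12  0.07] open 0.0426 30.0 q [  37.   21.  -21.    0.  -48. -123.]
```

To row units: -0.8 cm / 40 = -0.02, -0.5 cm / 40 = -0.0125.

>>> send_rows(
  plan=[
    [[0,0,-0.005,0,0,0],[0,0,-0.0125,0,0,0],[0,0,-0.02,0,0,0],[0,0,-0.02,0,0,0]],
  ],
)

```text
clock: 12.17
tool_pos: [0.5613, 0.1837, 0.0778]
orientation: [180.0, 0.0, -176.3]
force: [0.3, 0.3, -1.5]
opening: 0.0429
gripper_force: 30.0
```

```bash
python3 -c "
from h import *
mv()"
```

```text
t 12.1667 [0.5613 0.1837 0.0778] [ 1.7998e+02  1.0000e-02 -1.7626e+02] F [ 0.3  0.3 -1.5] M [-0.   -0.03 -0.01] open 0.0429 30.0 q [  37.   20.  -21.   -0.  -49. -123.]
```

Free: it came up 8 mm with no pull, and the wrist now carries the cap's weight. I'll lift it clear.

To row units: -10 cm / 40 = -0.25, -1.5 cm / 40 = -0.0375.

>>> send_rows(
  plan=[
    [[0,0,-0.0375,0,0,0],[0,0,-0.075,0,0,0],[0,0,-0.125,0,0,0],[0,0,-0.175,0,0,0],[0,0,-0.225,0,0,0],[0,0,-0.25,0,0,0],[0,0,-0.25,0,0,0],[0,0,-0.25,0,0,0]],
  ],
)

```text
clock: 12.83
tool_pos: [0.561, 0.1837, 0.177]
orientation: [180.0, -0.0, -176.4]
force: [-0.6, -0.5, -2.1]
opening: 0.0427
gripper_force: 30.0
```

>>> send_rows(
  plan=[
    [[0,0,0,0,0,0],[0,0,0,0,0,0],[0,0,0,0,0,0],[0,0,0,0,0,0]],
  ],
)

```text
clock: 13.17
tool_pos: [0.5609, 0.1834, 0.1765]
orientation: [-180.0, -0.1, -176.4]
force: [0.1, -0.4, -0.6]
opening: 0.0429
gripper_force: 30.0
```

```bash
python3 -c "
from h import *
mv()
from plant import ctrl
S=ctrl.snapshot('side');cv2.imwrite('pics/g5.png',cv2.resize(S['img'][110:230,240:360,::-1],(600,600)))"
```

```text
t 13.1667 [0.5609 0.1834 0.1765] [-1.7995e+02 -8.0000e-02 -1.7636e+02] F [ 0.1 -0.4 -0.6] M [0.03 0.01 0.02] open 0.0429 30.0 q [  37.   15.  -14.   -0.  -61. -123.]
```

View pics/g5.png

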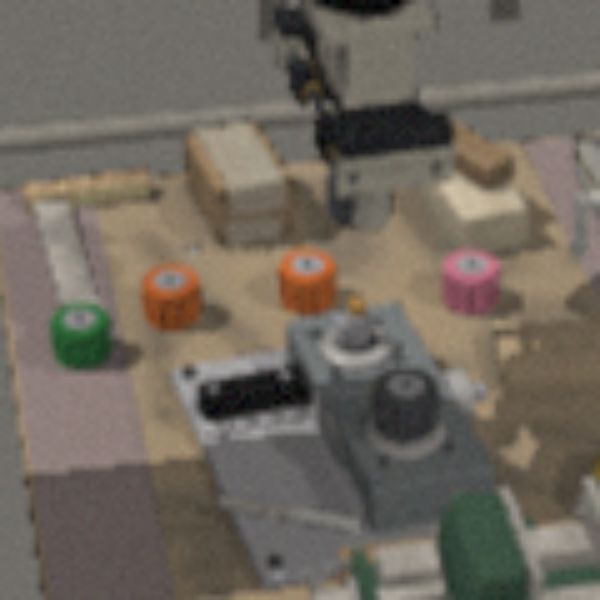

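The left spindle nose at (358,335) is bare and the cap is in the fingers at about (350,210), behind the near one. The key is home at (255,392), the right cap is seated at (405,400), and the drill bit hasn't moved. I'm handing the job in.

```bash
python3 -c "
from plant import ctrl
print(ctrl.close_job())"
```

```text
the job is handed in; nothing more can be done
None
```

I handed the job in at 13 s: the key is home in the left slot and the left cap, turned off about 93° clockwise seen from above, is held about 107 mm above its seat. The 50° turned that way met no stop, so I did not try the other way; the hand-in returned no verdict.

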